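Load the sample carrier in reverse order

ROBOT

A 6-joint arm with a two-finger parallel gripper is mounted at the origin on the work surface. World frame = base frame: x ahead of the robot, y to its left, z up, the work surface at z = 0. Lengths are in m, angles in degrees, forces in N, time in s.
With the tool pointing down it reaches from about 0.4 to 0.825 m from the base axis. Payload 7 kg.
Tool frame: the origin (TCP) lies midway between the tips of the shut fingers; the grasp point (between the pads) lies 19 mm behind it; z points along the fingers, y is the line along which they close (so a half turn about z gives the same grasp; the last joint's range is limited). The gripper opens to 85 mm and grips with 20 to 120 N. Pads are 22 mm wide; open, the fingers measure 114 mm over their backs; the gripper's body (76 mm by 85 mm) begins 54 mm behind the grasp point. The pads swing forward as they close: fully open they stand 13 mm farther back than shut.
Start: joints at [90.304, 20.546, 0.682, 0, -70.136, -16.507], TCP at [0.188, 0.648, 0.231] pointing down, gripper open.
Joint ranges: [-176.03, 176.03], [-82.01, 121.73], [-58.28, 71.71], [-173.87, 95.51], [-174.79, -0.11], [-173.66, 173.66]. Speed limits (degrees/s): [136.94, 136.94, 172.46, 180, 180, 180].

INTERFACE

Orientations are given as [roll, pitch, yaw] about the fixed x, y, z axes, in that order (R = Rz(yaw) Ry(pitch) Rx(roll)).
In Python, from bench import r gives the robot as it stands.
- The arm moves only by the tool move_arm, never from a script. Its argument "targets" is a list of rows, each an object with "slide": the shift along the tool's x, y, z as a fraction of full scale, a list of three; "turn": the turn, a rotation vector about the tool's x, y, z as a fraction of full scale, a list of three; "jaw": the closure, from 0 (fully open) to 1 (shut). A call has exactly 5 rows; each row shifts and turns the commanded pose from where the row before left it, along the tool's axes as they then stand; what a row does not reach is not made up. Full scale, the value 1, is 20 mm for a shift and pi/4 rad for a turn. A row lasts 1/8 s, in which the tool goes at most 62.5 mm and 10.7 degrees, less where a joint would pass 70% of its speed; a pose out of reach is approached as far as the arm can. A call with a number of a shift or a turn outside -1 to 1 is refused whole. A call with a gripper value outside its range is refused whole. The fingers move at their own pace and stop on an object; "force" is the grip in N (left out, the last holds). Time passes only in rows, so rows that do not move let the fingers close, or fill a call up. It gives the time, the measured TCP pose, the force, the opening and the grip force at its end, in the units of the state.
- r.observe(): the state, without advancing time (a new reading comes with each control period).
- r.grab_frame(name): name is "side" or "top"; returns a dict with "image" (400x640x3 uint8, red, green, blue), "camera_matrix" (3x3 intrinsics, pixels), "dist_coeffs" ([k1, k2, p1, p2, k3] as OpenCV has them; the pictures are not rectified), "T" (4x4, takes a point from camera to world coordinates). Camera axes: x right, y up, looking along -z (the intrinsics and any distortion apply to the point x, -y, -z); pixel columns grow to the right and rows downward; lengths in m; the calibration is good to about 2 mm. A picture is of the moment at which its call begins. There is no depth.
- r.sign_off(): hands the job in; it is judged then, once.
The state is a dict: "t": time; "q": joint angles; "joint_vel": joint speeds; "effort": joint torques, N m; "position": TCP position; "tool_rot": TCP orientation; "force": force on the tool from outside, world axes, zero at the start; "moment": the same for the moment, N m; "grip_width": finger opening in m; "gripper_force": force on a finger pad.
Only numpy, scipy, OpenCV 4.12 (cv2) and the standard library are available. Lean on these libraries where they do the work, as an engineer would, in place of code of your own. Each camera call takes 0.05 s, during which the arm holds its last target. There are 200 camera calls.

TASK

Load the sample carrier for the chromatograph: move the three samples from the prep rack into the carrier's three wells in reverse order, so that the one nearest to you goes into the farthest well, the middle one into the middle well and the farthest one into the nearest well, all standing upright and set down, not dropped. Also lay the dumbbell-shaped guard cartridge fully down in the cut-out on the carrier that has its outline.

Things in the scene. Friction and masses are not known exactly. Their poses are not given: they have to be found in the camera images.
- slim_mid (a point): slim round sample vial, 26 mm diameter, 84 mm high (glass to 68 mm, then a cap 23 mm across), about 50 g; amber glass, blue cap. Stands upright in a cell of the prep rack. This point: its centre, half-way up; z up (42 mm above its foot).
- jar_mid (a point): squat round sample jar, 44 mm diameter, 60 mm high (full width up to 44 mm, then a cap 40 mm across), about 120 g; amber glass, blue cap. Stands upright in a cell of the prep rack. This point: its centre, half-way up; z up (30 mm above its foot).
- square_mid (a point): square sample bottle, 34 x 34 mm, 72 mm high (square up to 50 mm, then a narrow neck and a cap 27 mm across), about 90 g; amber glass, blue cap. Stands upright in a cell of the prep rack. This point: its centre, half-way up; z up (36 mm above its foot); x and y are square to its sides.
- cell_a: fixed white square cell of the prep rack in which the slim vial starts: 66 mm outside, 60 mm inside, 12 mm high, 4 mm floor. Three alike cells form a row (68 mm pitch) leading away from the robot; their order varies. Origin: centre of underside, 10 mm above the table (floor 14 mm, rim 22 mm above the table). x along the row, away from the robot (turned at most 0.25 rad); y to the left
- cell_b: fixed white square cell of the prep rack in which the squat jar starts: 66 mm outside, 60 mm inside, 12 mm high, 4 mm floor. Three alike cells form a row (68 mm pitch) leading away from the robot; their order varies. Origin: centre of underside, 10 mm above the table (floor 14 mm, rim 22 mm above the table). x along the row, away from the robot (turned at most 0.25 rad); y to the left
- cell_c: fixed white square cell of the prep rack in which the square bottle starts: 66 mm outside, 60 mm inside, 12 mm high, 4 mm floor. Three alike cells form a row (68 mm pitch) leading away from the robot; their order varies. Origin: centre of underside, 10 mm above the table (floor 14 mm, rim 22 mm above the table). x along the row, away from the robot (turned at most 0.25 rad); y to the left
- carrier: fixed grey plate 212 x 154 mm, 10 mm thick, left or right of the rack; x away from the robot (turned at most 0.25 rad), y to the left. Origin: centre of underside, on the table. Row of three empty wells, black rims, 62 x 61 mm inside, 12 mm deep, floor 10 mm above the table: nearest at x = -68 mm, middle x = 0, farthest x = +68 mm, all y = -43 mm. The cut-out insert lies at y = +42 mm.
- cutout: fixed shadow-cut insert on the carrier, 116 x 52 x 14 mm, black walls, white floor. Origin: centre of underside, 10 mm above the table. Dumbbell pocket along x, 106 mm long, 10 mm deep (floor 14 mm, wall tops 24 mm above the table): end bays 28 x 38 mm, throat 24 mm wide; a finger slot, x = -17 to +17 mm, runs across it along y down to the floor. About 5 mm play all round.
- cartridge_mid (a point): guard cartridge: steel dumbbell 96 mm long, round tube 14 mm thick (60 mm bare) between hexagonal nuts 18 mm long, 24 mm high, 28 mm wide; about 120 g. Lies on the table between rack and carrier, roughly crosswise. This point: its centre, 12 mm above what it lies on; x along it. The plain straight steel column without nuts near by (110 mm long) is not part of the job.

How it is judged:
By the outcome, as a careful person would: the job done as asked, in the order asked, and still so for the second after the job is handed in, with the robot touching nothing.
It also fails if it takes over 109 s, if anything falls off the work surface, if the arm or the gripper's body presses on something with over 40 N, if the wrist force passes 120 N, or if a joint passes its speed limit or range.

## Working session

There is one attempt and no reset: what is moved stays moved. The work goes in short steps, Python scripts to look and compute and a tool call to move; the robot and the scene stay as the last step left them, time stands still between calls to the robot, and variables do not carry over. Pictures are saved under pics/ and viewed, at most 14 in all, crops included, and the job is handed in when it is done.

Besides the shell and the picture viewer there is one more tool, called after "Call:" by a JSON object that holds its "name" and its "arguments", one argument or row to a line. move_arm: Moves the arm, as the interface text tells. Shift numbers are shares of 20 mm and turn numbers shares of pi/4 rad, none past 1 either way. Its arguments: {"type":"object","properties":{"targets":{"type":"array"},"force":{"type":"number"}},"required":["targets"]}

```bash
ls; mkdir -p pics; python3 - <<'E'
from bench import r
import cv2,pickle
o=r.observe(); print(o)
for n in("top","side"):
    f=r.grab_frame(n); pickle.dump(f,open(n+'.pkl','wb'))
    cv2.imwrite(f'pics/{n}0.png',f['image'][:,:,::-1]); print(n,f['T'].round(3).tolist(),f['camera_matrix'].round(1).tolist(),f['dist_coeffs'])
E
```

```text
pics
{'t': 0.0, 'q': array([ 9.03050486e+01,  2.05925047e+01,  6.33485532e-01, -1.77468080e-02,
       -7.01367268e+01, -1.65067884e+01]), 'joint_vel': array([ 0.08664307, -0.00687125, -0.07496278,  0.06934396,  0.03149644,
       -0.00444309]), 'effort': array([ 2.24333256e-03, -5.83327961e+01,  2.93428856e+01,  6.93677634e+00,
       -5.71910001e-03,  1.71213247e-05]), 'position': array([0.18824542, 0.64771639, 0.23035689]), 'tool_rot': array([ 1.79903460e+02, -1.12110460e-02, -1.62077743e+01]), 'force': array([-0.08848345, -0.38404462, -0.28967899]), 'moment': array([0.01037216, 0.03460881, 0.0453444 ]), 'gripper_force': 0.0, 'grip_width': 0.08525450283370821}
top [[0.001, 0.992, -0.129, 0.428], [-1.0, 0.002, 0.005, 0.008], [0.005, 0.129, 0.992, 0.857], [0.0, 0.0, 0.0, 1.0]] [[411.3, 0.0, 324.4], [0.0, 411.3, 199.9], [0.0, 0.0, 1.0]] [-0.04978337  0.          0.          0.          0.        ]
side [[-0.989, 0.095, -0.116, 0.459], [-0.15, -0.655, 0.74, 0.655], [-0.005, 0.749, 0.662, 0.654], [0.0, 0.0, 0.0, 1.0]] [[388.9, 0.0, 313.6], [0.0, 388.9, 199.4], [0.0, 0.0, 1.0]] [0.01142694 0.         0.         0.         0.        ]
```

View pics/top0.png

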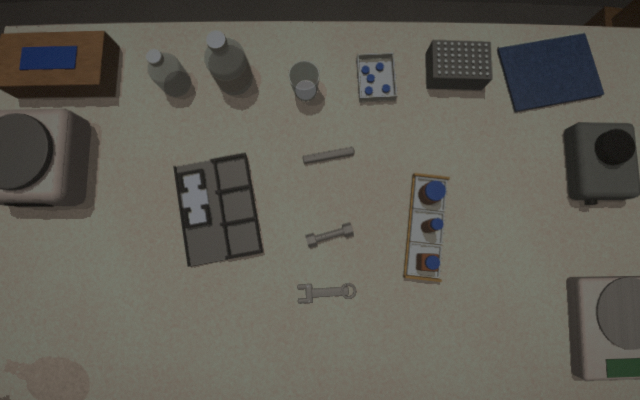

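View pics/side0.png

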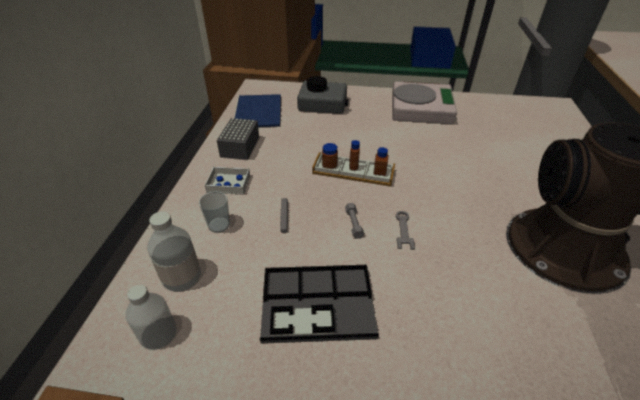

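The top view shows the carrier on the left (about x 175-262, y 155-265). The cartridge is at about (330,235) and the decoy column at (328,155). The rack on the right holds the jar (432,192, far), the slim vial (433,226, middle) and the square bottle (429,262, near). The side view shows the same order from the other side, with the cut-out a little off centre along the carrier.

```bash
cat > h.py <<'E'
import cv2,numpy as np,pickle
def cam(f):
    T=np.array(f['T']);R=T[:3,:3]@np.diag([1,-1,-1.]);return R,T[:3,3],np.array(f['camera_matrix']),np.array(f['dist_coeffs'])
def ray(f,p):
    R,c,K,d=cam(f);u=cv2.undistortPoints(np.array(p,float).reshape(-1,1,2),K,d).reshape(-1,2)
    return c,(R@np.c_[u,np.ones(len(u))].T).T
def plane(f,p,z):
    c,d=ray(f,p);return c+d*((z-c[2])/d[:,2])[:,None]
def proj(f,P):
    R,c,K,d=cam(f);return cv2.projectPoints((np.array(P,float).reshape(-1,3)-c)@R,np.zeros(3),np.zeros(3),K,d)[0].reshape(-1,2)
def tri(f,p,g,q):
    a,u=ray(f,p);b,v=ray(g,q);u=u[0];v=v[0]
    s=np.linalg.lstsq(np.c_[u,-v],b-a,rcond=None)[0];A=a+u*s[0];B=b+v*s[1];return (A+B)/2,np.linalg.norm(A-B)
def comps(m,amin=30):
    n,l,s,c=cv2.connectedComponentsWithStats(m.astype(np.uint8));return [(i,s[i],c[i],l==i) for i in range(1,n) if s[i,4]>=amin]
E
python3 - <<'E'
from h import *
t=pickle.load(open('top.pkl','rb'));s=pickle.load(open('side.pkl','rb'))
def masks(f):
    h=cv2.cvtColor(f['image'],cv2.COLOR_RGB2HSV);return h
for n,f,(x0,y0,x1,y1) in(("top",t,(395,165,460,290)),("side",s,(300,130,410,195))):
    h=masks(f);roi=np.zeros(h.shape[:2],bool);roi[y0:y1,x0:x1]=1
    b=(h[...,0]>105)&(h[...,0]<130)&(h[...,1]>140)&roi
    for c in comps(b): print(n,'blue',c[1],c[2].round(1))
# crops for viewing
A=cv2.resize(t['image'][145:290,165:265],None,fx=4,fy=4,interpolation=cv2.INTER_CUBIC)
B=cv2.resize(t['image'][145:290,300:450],None,fx=4,fy=4,interpolation=cv2.INTER_CUBIC)
cv2.imwrite('pics/a.png',np.clip(A[:,:,::-1]*1.8,0,255)); cv2.imwrite('pics/b.png',np.clip(B[:,:,::-1]*1.8,0,255))
E
```

```text
side blue [352 141   7   8  50] [354.9 144.4]
side blue [324 144  13  10 107] [329.6 148.4]
side blue [378 148   9   9  64] [382.1 151.8][ WARN:0@0.072] global loadsave.cpp:1063 imwrite_ Unsupported depth image for selected encoder is fallbacked to CV_8U.
```

View pics/a.png

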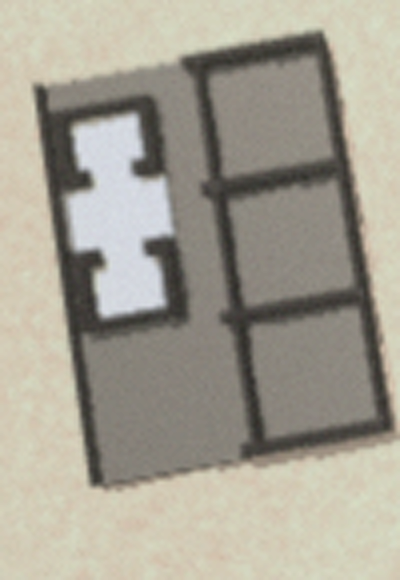

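View pics/b.png

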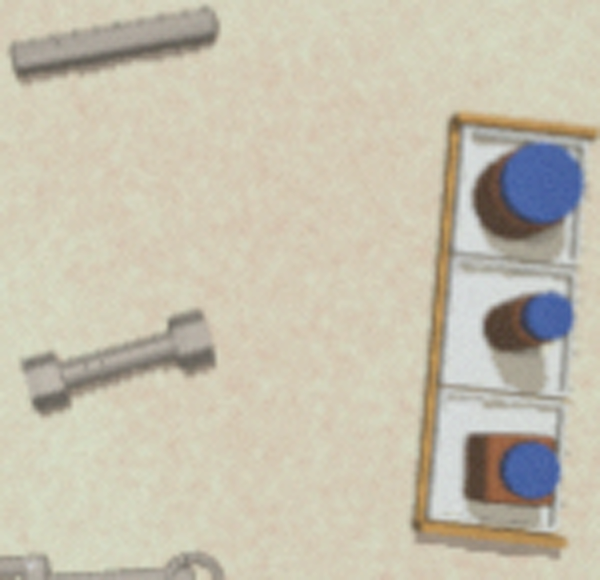

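The carrier crop shows the wells on the right, with the white dumbbell pocket in the upper left, toward the far end. The rack crop shows the jar, slim vial and square bottle leaning outward by parallax, with the cartridge centred near (120,360) in the crop, about 12° off crosswise.

```bash
python3 - <<'E'
from h import *
t=pickle.load(open('top.pkl','rb'));s=pickle.load(open('side.pkl','rb'))
h=cv2.cvtColor(t['image'],cv2.COLOR_RGB2HSV);g=h[...,2].astype(int)
def roi(x0,y0,x1,y1,sh=h.shape[:2]):
    m=np.zeros(sh,bool);m[y0:y1,x0:x1]=1;return m
print('V white,grey,black',g[190,190],g[173,233],g[155,240],'cap hsv',h[190,434],h[225,435],'amber',h[263,424],'white cell',h[212,415],h[255,415],'table',h[300,250],'steel',h[235,330],h[240,312])
# caps
b=(h[...,0]>105)&(h[...,0]<130)&(h[...,1]>110)&roi(395,165,460,290)
side={'jar':(329.6,148.4),'slim':(354.9,144.4),'sq':(382.1,151.8)}
for nm,c in zip(('jar','slim','sq'),comps(b)):
    z={'jar':.074,'slim':.098,'sq':.086}[nm]
    print(nm,c[1],c[2].round(1),'top-plane',plane(t,c[2],z-.003).round(4),'side-plane',plane(s,side[nm],z-.008).round(4),'tri',[np.round(v,4) for v in tri(t,c[2],s,side[nm])])
# wells & pocket
d=(g<(g[155,240]+g[173,233])/2)
for nm,seed in(('far',(233,173)),('mid',(237,205)),('near',(243,240)),('pocket',(194,200))):
    m=(g>125) if nm=='pocket' else (~d)&(g<130)
    n,l=cv2.connectedComponents((m&roi(170,145,268,272)).astype(np.uint8),connectivity=4);m=(l==l[seed[1],seed[0]])
    ct=max(cv2.findContours(m.astype(np.uint8),0,cv2.CHAIN_APPROX_NONE)[0],key=len).reshape(-1,2)
    P=plane(t,ct,.014 if nm=='pocket' else .016);r=cv2.minAreaRect((P[:,:2]*1000).astype(np.float32))
    a=r[2] if r[2]<45 else r[2]-90
    print(nm,m.sum(),'rect c',np.round(r[0],1),np.round(r[1],1),round(a,1))
    if nm=='pocket': zs=(.014,.024)
    else: zs=(.010,.022)
    th=np.radians(8.3);R=np.array([[np.cos(th),np.sin(th)],[-np.sin(th),np.cos(th)]])
    for z in zs:
        q=plane(t,ct,z)[:,:2]@R.T*1000;print('  z',z,'xlo,xhi,ylo,yhi',[round(float(np.percentile(q[:,k],w)),1) for k in(0,1) for w in(4,96)])
E
```

```text
V white,grey,black 124 82 38 cap hsv [112 136  90] [110 140  91] amber [ 10 103  67] white cell [ 24  12 106] [ 60   2 109] table [ 26  33 116] steel [21 28 92] [ 18  24 105]
jar [426 181  19  19 285] [435.  190.3] top-plane [[ 0.5497 -0.2114  0.071 ]] side-plane [[ 0.5502 -0.2124  0.066 ]] tri [array([ 0.5504, -0.2129,  0.0657]), np.float64(0.0003)]
slim [432 219  11  10  93] [436.9 223.6] top-plane [[ 0.4831 -0.2063  0.095 ]] side-plane [[ 0.4835 -0.2046  0.09  ]] tri [array([ 0.4836, -0.2084,  0.0875]), np.float64(0.0)]
sq [426 256  14  13 139] [432.3 262.1] top-plane [[ 0.4118 -0.1985  0.083 ]] side-plane [[ 0.412  -0.1984  0.078 ]] tri [array([ 0.4118, -0.2002,  0.0768]), np.float64(0.0002)]
far 740 rect c [592.8 195.7] [56.8 58.7] 10.9
  z 0.01 xlo,xhi,ylo,yhi [587.7, 644.4, 79.9, 138.6]
  z 0.022 xlo,xhi,ylo,yhi [585.4, 641.3, 78.0, 135.9]
mid 766 rect c [526.3 183.1] [57.8 58.2] 10.5
  z 0.01 xlo,xhi,ylo,yhi [519.3, 576.5, 77.1, 135.2]
  z 0.022 xlo,xhi,ylo,yhi [517.9, 574.4, 75.3, 132.6]
near 793 rect c [459.4 170.1] [58.1 58. ] 10.5
  z 0.01 xlo,xhi,ylo,yhi [450.6, 508.6, 74.5, 131.9]
  z 0.022 xlo,xhi,ylo,yhi [450.2, 507.4, 72.6, 129.3]
pocket 255968 rect c [566.5  11. ] [ 878.8 1483.7] 0.2
  z 0.014 xlo,xhi,ylo,yhi [63.1, 1070.0, -821.5, 622.8]
  z 0.024 xlo,xhi,ylo,yhi [67.4, 1062.4, -812.4, 614.8]
```

```bash
python3 - <<'E'
from h import *
t=pickle.load(open('top.pkl','rb'));s=pickle.load(open('side.pkl','rb'))
def roi(x0,y0,x1,y1):
    m=np.zeros((400,640),bool);m[y0:y1,x0:x1]=1;return m
def pts(m): 
    return max(cv2.findContours(m.astype(np.uint8),0,cv2.CHAIN_APPROX_NONE)[0],key=len).reshape(-1,2)
h=cv2.cvtColor(t['image'],cv2.COLOR_RGB2HSV);hs=cv2.cvtColor(s['image'],cv2.COLOR_RGB2HSV)
th=np.radians(10.8);R=np.array([[np.cos(th),np.sin(th)],[-np.sin(th),np.cos(th)]]);mw=np.array([.5263,.1831])
for nm,f,H,ro in(('top',t,h,roi(178,168,214,232)),('side',s,hs,roi(268,303,338,335))):
    v=H[...,2].astype(int);hi=np.percentile(v[ro],92);lo=np.percentile(v[ro],15)
    m=(v>hi-0.25*(hi-lo) if nm=='top' else v>hi-.3*(hi-lo))&ro;m=max(comps(m),key=lambda c:c[1][4])[3];ct=pts(m)
    print(nm,hi,lo,m.sum(),ct.min(0),ct.max(0))
    for z in(.014,.024):
        q=(plane(f,ct,z)[:,:2]-mw)@R.T*1000;print('  z',z,'rel mid well: xlo,xhi,ylo,yhi',[round(float(np.percentile(q[:,k],w)),1) for k in(0,1) for w in(3,97)],cv2.minAreaRect(q.astype(np.float32)))
# cartridge
Lab=cv2.cvtColor(t['image'],cv2.COLOR_RGB2LAB).astype(float)
for nm,f,ro in(('top',t,roi(298,218,362,254)),('side',s,roi(335,195,372,243))):
    L=cv2.cvtColor(f['image'],cv2.COLOR_RGB2LAB).astype(float)
    bg=np.median(L[ro],0);m=(((L-bg)*[.7,2,2]*1.0)**2).sum(2)**.5>14;m=m&ro
    m=max(comps(m),key=lambda c:c[1][4])[3];ct=pts(m)
    q=plane(f,ct,.012)[:,:2]*1000;r=cv2.minAreaRect(q.astype(np.float32));print(nm,'cart',m.sum(),r, ct.min(0),ct.max(0))
# square bottle amber
m=(h[...,0]<16)&(h[...,1]>80)&(h[...,2]<85)&roi(412,248,438,275);ct=pts(m)
q=plane(t,ct,.055)[:,:2]*1000;print('sq',m.sum(),cv2.minAreaRect(q.astype(np.float32)),ct.min(0),ct.max(0))
l=[];  # left edge of lower body
for y in range(ct[:,1].min()+2,ct[:,1].max()-1):
    xs=ct[ct[:,1]==y,0]; l.append((xs.min(),y))
l=np.array(l);e=plane(t,l,.03);print('left edge yaw',np.degrees(np.polyfit(e[:,0],e[:,1],1)[0]))
E
```

```text
top 124.0 39.0 788 [182 174] [207 223]
  z 0.014 rel mid well: xlo,xhi,ylo,yhi [-18.5, 81.0, 61.2, 110.0] ((31.238039016723633, 85.68339538574219), (100.63020324707031, 50.20169448852539), 0.6903693675994873)
  z 0.024 rel mid well: xlo,xhi,ylo,yhi [-19.9, 78.5, 58.6, 106.9] ((29.330913543701172, 82.84284973144531), (99.43718719482422, 49.60652542114258), 0.6903679966926575)
side 162.0 15.0 932 [275 308] [330 333]
  z 0.014 rel mid well: xlo,xhi,ylo,yhi [-19.4, 81.7, 60.8, 111.9] ((31.588809967041016, 86.2070541381836), (51.18122482299805, 102.41027069091797), 87.61145782470703)
  z 0.024 rel mid well: xlo,xhi,ylo,yhi [-18.7, 80.8, 67.3, 117.6] ((31.443973541259766, 92.29679870605469), (50.38121032714844, 100.80951690673828), 87.61154174804688)
top cart 469 ((464.7356262207031, -7.382778167724609), (31.472930908203125, 97.44730377197266), 16.382274627685547) [305 222] [353 248]
side cart 377 ((466.5791015625, -5.2998199462890625), (30.035520553588867, 119.28734588623047), 16.29190444946289) [345 203] [365 238]
sq 152 ((411.380859375, -195.73878479003906), (39.7064323425293, 30.79297637939453), 89.7975845336914) [417 254] [437 270]
left edge yaw -4.619733532128086
```

Call:
{"name": "move_arm", "arguments": {
  "targets": [
    {"slide":[1,1,0],"turn":[0,0,-0.09],"jaw":0},
    {"slide":[1,1,0],"turn":[0,0,-0.09],"jaw":0},
    {"slide":[1,1,0],"turn":[0,0,-0.09],"jaw":0},
    {"slide":[1,1,0],"turn":[0,0,0],"jaw":0},
    {"slide":[1,1,0],"turn":[0,0,0],"jaw":0}
  ],
  "force": 50
}}

```text
t: 0.72
position: [0.2723, 0.5331, 0.2312]
tool_rot: [180.0, 0.0, -4.1]
force: [-0.4, 1.1, -0.5]
grip_width: 0.0855
gripper_force: 0.0
```

Call:
{"name": "move_arm", "arguments": {
  "targets": [
    {"slide":[1,1,0],"turn":[0,0,0],"jaw":0},
    {"slide":[1,1,0],"turn":[0,0,0],"jaw":0},
    {"slide":[1,1,0],"turn":[0,0,0],"jaw":0},
    {"slide":[1,1,0],"turn":[0,0,0],"jaw":0},
    {"slide":[1,1,0],"turn":[0,0,0],"jaw":0}
  ]
}}

```text
t: 1.35
position: [0.3651, 0.426, 0.2313]
tool_rot: [180.0, 0.0, -4.1]
force: [-0.7, 0.1, 0.3]
grip_width: 0.0853
gripper_force: 0.0
```

Call:
{"name": "move_arm", "arguments": {
  "targets": [
    {"slide":[1,1,0],"turn":[0,0,0],"jaw":0},
    {"slide":[1,1,0],"turn":[0,0,0],"jaw":0},
    {"slide":[1,1,0],"turn":[0,0,0],"jaw":0},
    {"slide":[0.05,1,0],"turn":[0,0,0],"jaw":0},
    {"slide":[0.05,1,0],"turn":[0,0,0],"jaw":0}
  ]
}}

```text
t: 1.98
position: [0.4186, 0.3218, 0.2311]
tool_rot: [180.0, 0.0, -4.1]
force: [-0.4, -0.2, -0.5]
grip_width: 0.0859
gripper_force: 0.0
```

Call:
{"name": "move_arm", "arguments": {
  "targets": [
    {"slide":[0.05,1,0.2],"turn":[0,0,0],"jaw":0},
    {"slide":[0.05,1,0.2],"turn":[0,0,0],"jaw":0},
    {"slide":[0.05,1,0.2],"turn":[0,0,0],"jaw":0},
    {"slide":[0.05,1,0.2],"turn":[0,0,0],"jaw":0},
    {"slide":[0.05,1,0.2],"turn":[0,0,0],"jaw":0}
  ]
}}

```text
t: 2.6
position: [0.4167, 0.2219, 0.211]
tool_rot: [180.0, 0.0, -4.0]
force: [0.4, 0.6, 0.7]
grip_width: 0.0858
gripper_force: 0.0
```

Call:
{"name": "move_arm", "arguments": {
  "targets": [
    {"slide":[0.05,1,0.2],"turn":[0,0,0],"jaw":0},
    {"slide":[0.05,1,0.2],"turn":[0,0,0],"jaw":0},
    {"slide":[0.05,1,0.2],"turn":[0,0,0],"jaw":0},
    {"slide":[0.05,1,0.2],"turn":[0,0,0],"jaw":0},
    {"slide":[0.05,1,0.2],"turn":[0,0,0],"jaw":0}
  ]
}}

```text
t: 3.22
position: [0.4147, 0.1218, 0.1911]
tool_rot: [180.0, -0.0, -4.0]
force: [0.4, -0.3, -0.9]
grip_width: 0.0853
gripper_force: 0.0
```

Call:
{"name": "move_arm", "arguments": {
  "targets": [
    {"slide":[0.05,1,0.2],"turn":[0,0,0],"jaw":0},
    {"slide":[0.05,1,0.2],"turn":[0,0,0],"jaw":0},
    {"slide":[0.05,1,0.2],"turn":[0,0,0],"jaw":0},
    {"slide":[0.05,1,0.2],"turn":[0,0,0],"jaw":0},
    {"slide":[0.05,1,0.2],"turn":[0,0,0],"jaw":0}
  ]
}}

```text
t: 3.85
position: [0.4124, 0.0217, 0.1711]
tool_rot: [180.0, -0.0, -4.1]
force: [0.5, 0.5, 0.4]
grip_width: 0.0857
gripper_force: 0.0
```

Call:
{"name": "move_arm", "arguments": {
  "targets": [
    {"slide":[0.05,1,0.2],"turn":[0,0,0],"jaw":0},
    {"slide":[0.05,1,0.2],"turn":[0,0,0],"jaw":0},
    {"slide":[0.05,1,0.2],"turn":[0,0,0],"jaw":0},
    {"slide":[0.05,1,0.2],"turn":[0,0,0],"jaw":0},
    {"slide":[0.05,1,0.2],"turn":[0,0,0],"jaw":0}
  ]
}}

```text
t: 4.47
position: [0.4102, -0.0784, 0.1511]
tool_rot: [180.0, -0.0, -4.1]
force: [-0.2, 1.0, 0.1]
grip_width: 0.0853
gripper_force: 0.0
```

Call:
{"name": "move_arm", "arguments": {
  "targets": [
    {"slide":[0.09,1,0.1],"turn":[0,0,0],"jaw":0},
    {"slide":[0.09,1,0.1],"turn":[0,0,0],"jaw":0},
    {"slide":[0.09,1,0.1],"turn":[0,0,0],"jaw":0},
    {"slide":[0.09,1,0.1],"turn":[0,0,0],"jaw":0},
    {"slide":[0.09,1,0.1],"turn":[0,0,0],"jaw":0}
  ]
}}

```text
t: 5.1
position: [0.412, -0.1787, 0.1411]
tool_rot: [180.0, -0.0, -4.1]
force: [-0.1, 0.7, -0.1]
grip_width: 0.0852
gripper_force: 0.0
```

Call:
{"name": "move_arm", "arguments": {
  "targets": [
    {"slide":[0.07,1,0.3],"turn":[0,0,0],"jaw":0},
    {"slide":[0,0,1],"turn":[0,0,0],"jaw":0},
    {"slide":[0,0,1],"turn":[0,0,0],"jaw":0},
    {"slide":[0,0,1],"turn":[0,0,0],"jaw":0},
    {"slide":[0,0,1],"turn":[0,0,0],"jaw":0}
  ]
}}

```text
t: 5.72
position: [0.4121, -0.1982, 0.0546]
tool_rot: [180.0, -0.0, -4.1]
force: [0.1, -0.1, 0.3]
grip_width: 0.0855
gripper_force: 0.0
```

Call:
{"name": "move_arm", "arguments": {
  "targets": [
    {"slide":[0,0,0.7],"turn":[0,0,0],"jaw":0},
    {"slide":[0,0,0.5],"turn":[0,0,0],"jaw":0},
    {"slide":[0,0,0],"turn":[0,0,0],"jaw":1},
    {"slide":[0,0,0],"turn":[0,0,0],"jaw":1},
    {"slide":[0,0,0],"turn":[0,0,0],"jaw":1}
  ],
  "force": 40
}}

```text
t: 6.35
position: [0.4129, -0.1976, 0.0319]
tool_rot: [180.0, -0.1, -4.0]
force: [-3.8, 2.7, 12.0]
grip_width: 0.0334
gripper_force: 38.8
```

Call:
{"name": "move_arm", "arguments": {
  "targets": [
    {"slide":[0,0,0],"turn":[0,0,0],"jaw":1},
    {"slide":[0,0,0],"turn":[0,0,0],"jaw":1},
    {"slide":[0,0,0],"turn":[0,0,0],"jaw":1},
    {"slide":[0,0,0],"turn":[0,0,0],"jaw":1},
    {"slide":[0,0,0],"turn":[0,0,0],"jaw":1}
  ]
}}

```text
t: 6.98
position: [0.413, -0.1976, 0.032]
tool_rot: [180.0, -0.1, -4.0]
force: [-1.1, 0.6, 7.3]
grip_width: 0.0335
gripper_force: 40.5
```

Call:
{"name": "move_arm", "arguments": {
  "targets": [
    {"slide":[0,0,-0.5],"turn":[0,0,0],"jaw":1},
    {"slide":[0,0,-1],"turn":[0,0,0],"jaw":1},
    {"slide":[0,0,-1],"turn":[0,0,-0.11],"jaw":1},
    {"slide":[0,0,-1],"turn":[0,0,-0.11],"jaw":1},
    {"slide":[0,0,-0.5],"turn":[0,0,-0.11],"jaw":1}
  ]
}}

```text
t: 7.6
position: [0.4128, -0.1975, 0.1129]
tool_rot: [180.0, -0.1, 11.0]
force: [0.2, -0.3, -0.4]
grip_width: 0.0337
gripper_force: 39.8
```

Call:
{"name": "move_arm", "arguments": {
  "targets": [
    {"slide":[0.35,-0.5,0],"turn":[0,0,0],"jaw":1},
    {"slide":[0.7,-1,0],"turn":[0,0,0],"jaw":1},
    {"slide":[0.7,-1,0],"turn":[0,0,0],"jaw":1},
    {"slide":[0.7,-1,0],"turn":[0,0,0],"jaw":1},
    {"slide":[0.7,-1,0],"turn":[0,0,0],"jaw":1}
  ]
}}

```text
t: 8.22
position: [0.4574, -0.096, 0.1109]
tool_rot: [-180.0, 0.0, 10.7]
force: [-0.1, -0.2, -1.3]
grip_width: 0.0333
gripper_force: 39.9
```

Call:
{"name": "move_arm", "arguments": {
  "targets": [
    {"slide":[0.7,-1,0],"turn":[0,0,0],"jaw":1},
    {"slide":[0.7,-1,0],"turn":[0,0,0],"jaw":1},
    {"slide":[0.7,-1,0],"turn":[0,0,0],"jaw":1},
    {"slide":[0.7,-1,0],"turn":[0,0,0],"jaw":1},
    {"slide":[0.7,-1,0],"turn":[0,0,0],"jaw":1}
  ]
}}

```text
t: 8.85
position: [0.5074, 0.0154, 0.1109]
tool_rot: [180.0, 0.1, 10.7]
force: [-0.6, -0.3, -1.0]
grip_width: 0.0337
gripper_force: 39.9
```

Call:
{"name": "move_arm", "arguments": {
  "targets": [
    {"slide":[0.7,-1,0],"turn":[0,0,0],"jaw":1},
    {"slide":[0.7,-1,0],"turn":[0,0,0],"jaw":1},
    {"slide":[0.7,-1,0],"turn":[0,0,0],"jaw":1},
    {"slide":[0.7,-1,0],"turn":[0,0,0],"jaw":1},
    {"slide":[0.7,-1,0],"turn":[0,0,0],"jaw":1}
  ]
}}

```text
t: 9.48
position: [0.5582, 0.1269, 0.1113]
tool_rot: [180.0, 0.0, 10.8]
force: [0.2, 0.1, -0.3]
grip_width: 0.0335
gripper_force: 39.9
```

Call:
{"name": "move_arm", "arguments": {
  "targets": [
    {"slide":[0.78,-1,0],"turn":[0,0,0],"jaw":1},
    {"slide":[0.78,-1,0],"turn":[0,0,0],"jaw":1},
    {"slide":[0.78,-1,0.2],"turn":[0,0,0],"jaw":1},
    {"slide":[0,-0.05,0.8],"turn":[0,0,0],"jaw":1},
    {"slide":[0,0,1],"turn":[0,0,0],"jaw":1}
  ]
}}

```text
t: 10.1
position: [0.592, 0.1946, 0.0702]
tool_rot: [-180.0, 0.0, 10.8]
force: [0.2, -0.3, -1.6]
grip_width: 0.0337
gripper_force: 39.9
```

Call:
{"name": "move_arm", "arguments": {
  "targets": [
    {"slide":[0,0,1],"turn":[0,0,0],"jaw":1},
    {"slide":[0,0,0.6],"turn":[0,0,0],"jaw":1},
    {"slide":[0,0,0.3],"turn":[0,0,0],"jaw":1},
    {"slide":[0,0,0.05],"turn":[0,0,0],"jaw":1},
    {"slide":[0,0,0],"turn":[0,0,0],"jaw":1}
  ]
}}

```text
t: 10.72
position: [0.5924, 0.1942, 0.0329]
tool_rot: [-180.0, -0.0, 10.8]
force: [-0.2, 0.4, -0.8]
grip_width: 0.0334
gripper_force: 39.9
```

Call:
{"name": "move_arm", "arguments": {
  "targets": [
    {"slide":[0,0,0.1],"turn":[0,0,0],"jaw":1},
    {"slide":[0,0,0.07],"turn":[0,0,0],"jaw":1},
    {"slide":[0,0,0.05],"turn":[0,0,0],"jaw":1},
    {"slide":[0,0,0],"turn":[0,0,0],"jaw":1},
    {"slide":[0,0,0],"turn":[0,0,0],"jaw":1}
  ]
}}

```text
t: 11.35
position: [0.5921, 0.1941, 0.028]
tool_rot: [180.0, -0.0, 10.8]
force: [-1.0, -1.1, 1.3]
grip_width: 0.0339
gripper_force: 40.0
```

```bash
python3 - <<'E'
from h import *
from bench import r
f=r.grab_frame('side');pickle.dump(f,open('s1.pkl','wb'))
cv2.imwrite('pics/s1.png',cv2.resize(f['image'][180:360,230:430],None,fx=3,fy=3)[:,:,::-1]);print(r.observe()['force'])
E
```

```text
[0.29403377 0.38777163 2.32985055]
```

View pics/s1.png

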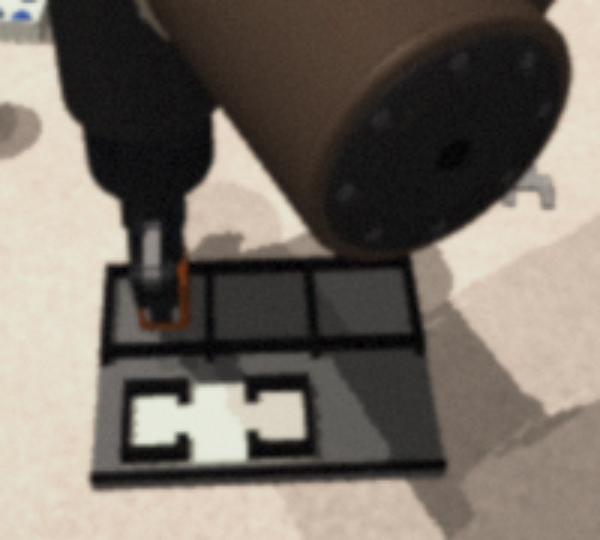

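Shows the bottle standing centred in the far well, at about (165,300) in the crop.

Call:
{"name": "move_arm", "arguments": {
  "targets": [
    {"slide":[0,0,0],"turn":[0,0,0],"jaw":0.3},
    {"slide":[0,0,0],"turn":[0,0,0],"jaw":0},
    {"slide":[0,0,0],"turn":[0,0,0],"jaw":0},
    {"slide":[0,0,-0.5],"turn":[0,0,0],"jaw":0},
    {"slide":[0,0,-1],"turn":[0,0,0],"jaw":0}
  ]
}}

```text
t: 12.02
position: [0.5916, 0.1938, 0.058]
tool_rot: [180.0, 0.1, 10.8]
force: [-0.8, 0.0, 0.5]
grip_width: 0.0854
gripper_force: 0.0
```

Call:
{"name": "move_arm", "arguments": {
  "targets": [
    {"slide":[0,0,-1],"turn":[0,0,0],"jaw":0},
    {"slide":[0,0,-1],"turn":[0,0,0],"jaw":0},
    {"slide":[0,0,-1],"turn":[0,0,0],"jaw":0},
    {"slide":[-0.48,1,0],"turn":[0,0,0],"jaw":0},
    {"slide":[-0.48,1,0],"turn":[0,0,0],"jaw":0}
  ]
}}

```text
t: 12.65
position: [0.5798, 0.1498, 0.1177]
tool_rot: [-180.0, 0.0, 10.8]
force: [0.7, -0.2, 0.2]
grip_width: 0.0854
gripper_force: 0.0
```

Call:
{"name": "move_arm", "arguments": {
  "targets": [
    {"slide":[-0.48,1,0],"turn":[0,0,0],"jaw":0},
    {"slide":[-0.48,1,0],"turn":[0,0,0],"jaw":0},
    {"slide":[-0.48,1,0],"turn":[0,0,0],"jaw":0},
    {"slide":[-0.48,1,0],"turn":[0,0,0],"jaw":0},
    {"slide":[-0.48,1,0],"turn":[0,0,0],"jaw":0}
  ]
}}

```text
t: 13.28
position: [0.5519, 0.0425, 0.1179]
tool_rot: [-180.0, -0.0, 10.8]
force: [0.0, -0.0, -0.5]
grip_width: 0.0853
gripper_force: 0.0
```

Call:
{"name": "move_arm", "arguments": {
  "targets": [
    {"slide":[-0.48,1,0],"turn":[0,0,0],"jaw":0},
    {"slide":[-0.48,1,0],"turn":[0,0,0],"jaw":0},
    {"slide":[-0.48,1,0],"turn":[0,0,0],"jaw":0},
    {"slide":[-0.48,1,0],"turn":[0,0,0],"jaw":0},
    {"slide":[-0.48,1,0],"turn":[0,0,0],"jaw":0}
  ]
}}

```text
t: 13.9
position: [0.5234, -0.0647, 0.1179]
tool_rot: [180.0, -0.0, 10.8]
force: [0.5, 1.1, -0.1]
grip_width: 0.0851
gripper_force: 0.0
```

Call:
{"name": "move_arm", "arguments": {
  "targets": [
    {"slide":[-0.47,0.94,0],"turn":[0,0,0],"jaw":0},
    {"slide":[-0.47,0.94,0],"turn":[0,0,0],"jaw":0},
    {"slide":[-0.47,0.94,0],"turn":[0,0,0],"jaw":0},
    {"slide":[-0.47,0.94,0],"turn":[0,0,0],"jaw":0},
    {"slide":[-0.47,0.94,0],"turn":[0,0,0],"jaw":0}
  ]
}}

```text
t: 14.52
position: [0.4948, -0.1657, 0.1179]
tool_rot: [180.0, -0.0, 10.8]
force: [0.0, 0.3, -0.7]
grip_width: 0.0858
gripper_force: 0.0
```

Call:
{"name": "move_arm", "arguments": {
  "targets": [
    {"slide":[-0.47,0.94,0],"turn":[0,0,0],"jaw":0},
    {"slide":[-0.47,0.94,0],"turn":[0,0,0],"jaw":0},
    {"slide":[0,0,0.5],"turn":[0,0,0],"jaw":0},
    {"slide":[0,0,1],"turn":[0,0,0],"jaw":0},
    {"slide":[0,0,1],"turn":[0,0,0],"jaw":0}
  ]
}}

```text
t: 15.15
position: [0.4837, -0.2048, 0.067]
tool_rot: [-180.0, -0.0, 10.8]
force: [0.3, 0.2, -0.1]
grip_width: 0.0851
gripper_force: 0.0
```

Call:
{"name": "move_arm", "arguments": {
  "targets": [
    {"slide":[0,0,1],"turn":[0,0,0],"jaw":0},
    {"slide":[0,0,0.5],"turn":[0,0,0],"jaw":0},
    {"slide":[0,0,0],"turn":[0,0,0],"jaw":0.4},
    {"slide":[0,0,0],"turn":[0,0,0],"jaw":0.5},
    {"slide":[0,0,0],"turn":[0,0,0],"jaw":0.55}
  ],
  "force": 30
}}

```text
t: 15.78
position: [0.4844, -0.2049, 0.0386]
tool_rot: [180.0, -0.1, 10.8]
force: [0.7, -0.3, 0.5]
grip_width: 0.0385
gripper_force: 0.0
```

Call:
{"name": "move_arm", "arguments": {
  "targets": [
    {"slide":[0,0,0],"turn":[0,0,0],"jaw":0.65},
    {"slide":[0,0,0],"turn":[0,0,0],"jaw":1},
    {"slide":[0,0,0],"turn":[0,0,0],"jaw":1},
    {"slide":[0,0,0],"turn":[0,0,0],"jaw":1},
    {"slide":[0,0,0],"turn":[0,0,0],"jaw":1}
  ]
}}

```text
t: 16.4
position: [0.4842, -0.2049, 0.0384]
tool_rot: [180.0, -0.0, 10.8]
force: [-2.3, 1.4, 6.3]
grip_width: 0.0252
gripper_force: 29.5
```

Call:
{"name": "move_arm", "arguments": {
  "targets": [
    {"slide":[0,0,-0.5],"turn":[0,0,0],"jaw":1},
    {"slide":[0,0,-1],"turn":[0,0,0],"jaw":1},
    {"slide":[0,0,-1],"turn":[0,0,0],"jaw":1},
    {"slide":[0,0,-1],"turn":[0,0,0],"jaw":1},
    {"slide":[0,-0.5,-0.5],"turn":[0,0,0],"jaw":1}
  ]
}}

```text
t: 17.02
position: [0.4824, -0.1951, 0.1191]
tool_rot: [180.0, -0.1, 10.7]
force: [0.3, -0.3, -1.6]
grip_width: 0.0248
gripper_force: 29.5
```

Call:
{"name": "move_arm", "arguments": {
  "targets": [
    {"slide":[0.3,-1,0],"turn":[0,0,0],"jaw":1},
    {"slide":[0.3,-1,0],"turn":[0,0,0],"jaw":1},
    {"slide":[0.3,-1,0],"turn":[0,0,0],"jaw":1},
    {"slide":[0.3,-1,0],"turn":[0,0,0],"jaw":1},
    {"slide":[0.3,-1,0],"turn":[0,0,0],"jaw":1}
  ]
}}

```text
t: 17.65
position: [0.4922, -0.0901, 0.1177]
tool_rot: [-180.0, 0.0, 10.8]
force: [0.3, 0.0, -0.4]
grip_width: 0.0252
gripper_force: 29.5
```

Call:
{"name": "move_arm", "arguments": {
  "targets": [
    {"slide":[0.3,-1,0],"turn":[0,0,0],"jaw":1},
    {"slide":[0.3,-1,0],"turn":[0,0,0],"jaw":1},
    {"slide":[0.3,-1,0],"turn":[0,0,0],"jaw":1},
    {"slide":[0.3,-1,0],"turn":[0,0,0],"jaw":1},
    {"slide":[0.3,-1,0],"turn":[0,0,0],"jaw":1}
  ]
}}

```text
t: 18.27
position: [0.5028, 0.0137, 0.1177]
tool_rot: [-180.0, 0.0, 10.8]
force: [0.2, -0.2, -1.1]
grip_width: 0.0256
gripper_force: 29.5
```

Call:
{"name": "move_arm", "arguments": {
  "targets": [
    {"slide":[0.3,-1,0],"turn":[0,0,0],"jaw":1},
    {"slide":[0.3,-1,0],"turn":[0,0,0],"jaw":1},
    {"slide":[0.3,-1,0],"turn":[0,0,0],"jaw":1},
    {"slide":[0.3,-1,0],"turn":[0,0,0],"jaw":1},
    {"slide":[0.3,-1,0],"turn":[0,0,0],"jaw":1}
  ]
}}

```text
t: 18.9
position: [0.5143, 0.1179, 0.1179]
tool_rot: [180.0, 0.0, 10.8]
force: [0.9, -0.5, -0.6]
grip_width: 0.0251
gripper_force: 29.5
```

Call:
{"name": "move_arm", "arguments": {
  "targets": [
    {"slide":[0.4,-1,0],"turn":[0,0,0],"jaw":1},
    {"slide":[0.4,-1,0],"turn":[0,0,0],"jaw":1},
    {"slide":[0.4,-1,0],"turn":[0,0,0],"jaw":1},
    {"slide":[0,-0.06,0.5],"turn":[0,0,0],"jaw":1},
    {"slide":[0,0,1],"turn":[0,0,0],"jaw":1}
  ]
}}

```text
t: 19.52
position: [0.5265, 0.1817, 0.0876]
tool_rot: [-180.0, -0.0, 10.8]
force: [-0.1, -0.2, -0.6]
grip_width: 0.0254
gripper_force: 29.5
```

Call:
{"name": "move_arm", "arguments": {
  "targets": [
    {"slide":[0,0,1],"turn":[0,0,0],"jaw":1},
    {"slide":[0,0,1],"turn":[0,0,0],"jaw":1},
    {"slide":[0,0,0.45],"turn":[0,0,0],"jaw":1},
    {"slide":[0,0,0.1],"turn":[0,0,0],"jaw":1},
    {"slide":[0,0,0],"turn":[0,0,0],"jaw":1}
  ]
}}

```text
t: 20.15
position: [0.5266, 0.1812, 0.0373]
tool_rot: [-180.0, -0.0, 10.8]
force: [0.2, 0.3, -0.4]
grip_width: 0.0252
gripper_force: 29.6
```

Call:
{"name": "move_arm", "arguments": {
  "targets": [
    {"slide":[0,0,0.1],"turn":[0,0,0],"jaw":1},
    {"slide":[0,0,0.08],"turn":[0,0,0],"jaw":1},
    {"slide":[0,0,0],"turn":[0,0,0],"jaw":1},
    {"slide":[0,0,0],"turn":[0,0,0],"jaw":1},
    {"slide":[0,0,0],"turn":[0,0,0],"jaw":1}
  ]
}}

```text
t: 20.78
position: [0.5267, 0.1814, 0.0344]
tool_rot: [-180.0, -0.1, 10.8]
force: [-2.0, -0.9, 6.9]
grip_width: 0.0251
gripper_force: 30.2
```

Call:
{"name": "move_arm", "arguments": {
  "targets": [
    {"slide":[0,0,0],"turn":[0,0,0],"jaw":0.4},
    {"slide":[0,0,0],"turn":[0,0,0],"jaw":0},
    {"slide":[0,0,0],"turn":[0,0,0],"jaw":0},
    {"slide":[0,0,-0.5],"turn":[0,0,0],"jaw":0},
    {"slide":[0,0,-1],"turn":[0,0,0],"jaw":0}
  ]
}}

```text
t: 21.4
position: [0.5259, 0.1808, 0.0634]
tool_rot: [180.0, 0.1, 10.8]
force: [0.7, 0.2, 0.6]
grip_width: 0.0853
gripper_force: 0.0
```

Call:
{"name": "move_arm", "arguments": {
  "targets": [
    {"slide":[0,0,-1],"turn":[0,0,0],"jaw":0},
    {"slide":[0,0,-1],"turn":[0,0,0],"jaw":0},
    {"slide":[0,0,-1],"turn":[0,0,0],"jaw":0},
    {"slide":[-0.13,1,0],"turn":[0,0,0],"jaw":0},
    {"slide":[-0.13,1,0],"turn":[0,0,0],"jaw":0}
  ]
}}

```text
t: 22.02
position: [0.5283, 0.1396, 0.1232]
tool_rot: [-180.0, 0.0, 10.8]
force: [0.5, -0.0, -1.1]
grip_width: 0.0851
gripper_force: 0.0
```

Call:
{"name": "move_arm", "arguments": {
  "targets": [
    {"slide":[-0.13,1,0],"turn":[0,0,0],"jaw":0},
    {"slide":[-0.13,1,0],"turn":[0,0,0],"jaw":0},
    {"slide":[-0.13,1,0],"turn":[0,0,0],"jaw":0},
    {"slide":[-0.13,1,0],"turn":[0,0,0],"jaw":0},
    {"slide":[-0.13,1,0],"turn":[0,0,0],"jaw":0}
  ]
}}

```text
t: 22.65
position: [0.5347, 0.0388, 0.1233]
tool_rot: [180.0, 0.0, 10.8]
force: [-0.1, -0.0, -0.4]
grip_width: 0.0856
gripper_force: 0.0
```

Call:
{"name": "move_arm", "arguments": {
  "targets": [
    {"slide":[-0.13,1,0],"turn":[0,0,0],"jaw":0},
    {"slide":[-0.13,1,0],"turn":[0,0,0],"jaw":0},
    {"slide":[-0.13,1,0],"turn":[0,0,0],"jaw":0},
    {"slide":[-0.13,1,0],"turn":[0,0,0],"jaw":0},
    {"slide":[-0.13,1,0],"turn":[0,0,0],"jaw":0}
  ]
}}

```text
t: 23.28
position: [0.5406, -0.0619, 0.1233]
tool_rot: [180.0, -0.0, 10.8]
force: [0.1, -0.9, -0.1]
grip_width: 0.0854
gripper_force: 0.0
```

Call:
{"name": "move_arm", "arguments": {
  "targets": [
    {"slide":[-0.13,1,0],"turn":[0,0,0],"jaw":0},
    {"slide":[-0.13,1,0],"turn":[0,0,0],"jaw":0},
    {"slide":[-0.13,1,0],"turn":[0,0,0],"jaw":0},
    {"slide":[-0.13,1,0],"turn":[0,0,0],"jaw":0},
    {"slide":[-0.13,1,0],"turn":[0,0,0],"jaw":0}
  ]
}}

```text
t: 23.9
position: [0.5464, -0.1625, 0.1233]
tool_rot: [-180.0, 0.0, 10.8]
force: [1.0, 0.7, 0.1]
grip_width: 0.0853
gripper_force: 0.0
```

Call:
{"name": "move_arm", "arguments": {
  "targets": [
    {"slide":[-0.1,0.9,0],"turn":[0,0,0],"jaw":0},
    {"slide":[-0.1,0.9,0],"turn":[0,0,0],"jaw":0},
    {"slide":[-0.07,0.68,0],"turn":[0,0,0],"jaw":0},
    {"slide":[0,0,0.6],"turn":[0,0,0],"jaw":0},
    {"slide":[0,0,1],"turn":[0,0,0],"jaw":0}
  ]
}}

```text
t: 24.52
position: [0.5508, -0.2109, 0.0909]
tool_rot: [180.0, -0.1, 10.8]
force: [0.1, -0.8, -0.5]
grip_width: 0.0856
gripper_force: 0.0
```

Call:
{"name": "move_arm", "arguments": {
  "targets": [
    {"slide":[0,0,1],"turn":[0,0,0],"jaw":0},
    {"slide":[0,0,1],"turn":[0,0,0],"jaw":0},
    {"slide":[0,0,0.7],"turn":[0,0,0],"jaw":0},
    {"slide":[0,0,0.35],"turn":[0,0,0],"jaw":0},
    {"slide":[0,0,0],"turn":[0,0,0],"jaw":0}
  ]
}}

```text
t: 25.15
position: [0.5504, -0.2108, 0.03]
tool_rot: [-180.0, 0.0, 10.8]
force: [0.2, -0.4, -0.1]
grip_width: 0.0853
gripper_force: 0.0
```

Call:
{"name": "move_arm", "arguments": {
  "targets": [
    {"slide":[0,0,0],"turn":[0,0,0],"jaw":0.3},
    {"slide":[0,0,0],"turn":[0,0,0],"jaw":0.4},
    {"slide":[0,0,0],"turn":[0,0,0],"jaw":0.5},
    {"slide":[0,0,0],"turn":[0,0,0],"jaw":1},
    {"slide":[0,0,0],"turn":[0,0,0],"jaw":1}
  ],
  "force": 40
}}

```text
t: 25.78
position: [0.551, -0.2109, 0.0312]
tool_rot: [180.0, -0.1, 10.8]
force: [-2.4, 0.2, 4.9]
grip_width: 0.0432
gripper_force: 39.8
```

Call:
{"name": "move_arm", "arguments": {
  "targets": [
    {"slide":[0,0,-0.5],"turn":[0,0,0],"jaw":1},
    {"slide":[0,0,-1],"turn":[0,0,0],"jaw":1},
    {"slide":[0,0,-1],"turn":[0,0,0],"jaw":1},
    {"slide":[0,0,-1],"turn":[0,0,0],"jaw":1},
    {"slide":[0,-0.6,-0.9],"turn":[0,0,0],"jaw":1}
  ]
}}

```text
t: 26.4
position: [0.5483, -0.1992, 0.1195]
tool_rot: [180.0, -0.0, 10.7]
force: [0.1, 1.2, -1.1]
grip_width: 0.0426
gripper_force: 40.8
```

Call:
{"name": "move_arm", "arguments": {
  "targets": [
    {"slide":[-0.05,-1,0],"turn":[0,0,0],"jaw":1},
    {"slide":[-0.05,-1,0],"turn":[0,0,0],"jaw":1},
    {"slide":[-0.05,-1,0],"turn":[0,0,0],"jaw":1},
    {"slide":[-0.05,-1,0],"turn":[0,0,0],"jaw":1},
    {"slide":[-0.05,-1,0],"turn":[0,0,0],"jaw":1}
  ]
}}

```text
t: 27.02
position: [0.5234, -0.1, 0.1173]
tool_rot: [-180.0, 0.1, 10.8]
force: [0.3, -0.5, -0.2]
grip_width: 0.0426
gripper_force: 40.8
```

Call:
{"name": "move_arm", "arguments": {
  "targets": [
    {"slide":[-0.05,-1,0],"turn":[0,0,0],"jaw":1},
    {"slide":[-0.05,-1,0],"turn":[0,0,0],"jaw":1},
    {"slide":[-0.05,-1,0],"turn":[0,0,0],"jaw":1},
    {"slide":[-0.05,-1,0],"turn":[0,0,0],"jaw":1},
    {"slide":[-0.05,-1,0],"turn":[0,0,0],"jaw":1}
  ]
}}

```text
t: 27.65
position: [0.4996, -0.003, 0.1174]
tool_rot: [180.0, 0.1, 10.8]
force: [-0.4, -0.2, -0.2]
grip_width: 0.0424
gripper_force: 40.8
```

Call:
{"name": "move_arm", "arguments": {
  "targets": [
    {"slide":[-0.05,-1,0],"turn":[0,0,0],"jaw":1},
    {"slide":[-0.05,-1,0],"turn":[0,0,0],"jaw":1},
    {"slide":[-0.05,-1,0],"turn":[0,0,0],"jaw":1},
    {"slide":[-0.05,-1,0],"turn":[0,0,0],"jaw":1},
    {"slide":[-0.05,-1,0],"turn":[0,0,0],"jaw":1}
  ]
}}

```text
t: 28.28
position: [0.4758, 0.0939, 0.1174]
tool_rot: [180.0, 0.1, 10.8]
force: [-0.2, 0.1, -0.8]
grip_width: 0.043
gripper_force: 40.8
```

Call:
{"name": "move_arm", "arguments": {
  "targets": [
    {"slide":[0,-1,0],"turn":[0,0,0],"jaw":1},
    {"slide":[-0.05,-1,0],"turn":[0,0,0],"jaw":1},
    {"slide":[-0.05,-1,0],"turn":[0,0,0],"jaw":1},
    {"slide":[0,-0.9,0.3],"turn":[0,0,0],"jaw":1},
    {"slide":[0,0,1],"turn":[0,0,0],"jaw":1}
  ]
}}

```text
t: 28.9
position: [0.4605, 0.1711, 0.0921]
tool_rot: [-180.0, -0.1, 10.9]
force: [0.8, -0.0, -1.9]
grip_width: 0.0431
gripper_force: 40.8
```

Call:
{"name": "move_arm", "arguments": {
  "targets": [
    {"slide":[0,0,1],"turn":[0,0,0],"jaw":1},
    {"slide":[0,0,1],"turn":[0,0,0],"jaw":1},
    {"slide":[0,0,0.8],"turn":[0,0,0],"jaw":1},
    {"slide":[0,0,0.2],"turn":[0,0,0],"jaw":1},
    {"slide":[0,0,0],"turn":[0,0,0],"jaw":1}
  ]
}}

```text
t: 29.52
position: [0.4604, 0.1692, 0.032]
tool_rot: [180.0, 0.0, 10.8]
force: [0.4, -0.3, -0.4]
grip_width: 0.0427
gripper_force: 40.8
```

Call:
{"name": "move_arm", "arguments": {
  "targets": [
    {"slide":[0,0,0.1],"turn":[0,0,0],"jaw":1},
    {"slide":[0,0,0],"turn":[0,0,0],"jaw":1},
    {"slide":[0,0,0],"turn":[0,0,0],"jaw":1},
    {"slide":[0,0,0],"turn":[0,0,0],"jaw":1},
    {"slide":[0,0,0],"turn":[0,0,0],"jaw":1}
  ]
}}

```text
t: 30.15
position: [0.4609, 0.169, 0.0304]
tool_rot: [-180.0, -0.0, 10.8]
force: [1.1, -0.5, 0.0]
grip_width: 0.0428
gripper_force: 40.8
```

Call:
{"name": "move_arm", "arguments": {
  "targets": [
    {"slide":[0,0,0.1],"turn":[0,0,0],"jaw":1},
    {"slide":[0,0,0.07],"turn":[0,0,0],"jaw":1},
    {"slide":[0,0,0],"turn":[0,0,0],"jaw":1},
    {"slide":[0,0,0],"turn":[0,0,0],"jaw":1},
    {"slide":[0,0,0],"turn":[0,0,0],"jaw":1}
  ]
}}

```text
t: 30.78
position: [0.4608, 0.169, 0.0271]
tool_rot: [180.0, 0.0, 10.8]
force: [-1.8, -0.0, 5.5]
grip_width: 0.0425
gripper_force: 41.3
```

Call:
{"name": "move_arm", "arguments": {
  "targets": [
    {"slide":[0,0,0],"turn":[0,0,0],"jaw":0.3},
    {"slide":[0,0,0],"turn":[0,0,0],"jaw":0},
    {"slide":[0,0,0],"turn":[0,0,0],"jaw":0},
    {"slide":[0,0,-0.5],"turn":[0,0,0],"jaw":0},
    {"slide":[0,0,-1],"turn":[0,0,0],"jaw":0}
  ]
}}

```text
t: 31.4
position: [0.4604, 0.1687, 0.0571]
tool_rot: [179.9, 0.1, 10.8]
force: [-0.6, 0.4, 0.3]
grip_width: 0.0853
gripper_force: 0.0
```

Call:
{"name": "move_arm", "arguments": {
  "targets": [
    {"slide":[0,0,-1],"turn":[0,0,0],"jaw":0},
    {"slide":[0,0,-1],"turn":[0,0,0],"jaw":0},
    {"slide":[0,0,-1],"turn":[0,0,0],"jaw":0},
    {"slide":[-0.16,1,0],"turn":[0,0,0],"jaw":0},
    {"slide":[-0.16,1,0],"turn":[0,0,0],"jaw":0}
  ]
}}

```text
t: 32.02
position: [0.4616, 0.1272, 0.1168]
tool_rot: [-180.0, 0.0, 10.8]
force: [-0.0, -0.3, 0.3]
grip_width: 0.0856
gripper_force: 0.0
```

Call:
{"name": "move_arm", "arguments": {
  "targets": [
    {"slide":[-0.16,1,0],"turn":[0,0,0],"jaw":0},
    {"slide":[-0.16,1,0],"turn":[0,0,0],"jaw":0},
    {"slide":[-0.16,1,0],"turn":[0,0,0],"jaw":0},
    {"slide":[-0.16,1,0],"turn":[0,0,0],"jaw":0},
    {"slide":[-0.16,1,0],"turn":[0,0,0],"jaw":0}
  ]
}}

```text
t: 32.65
position: [0.4644, 0.0253, 0.1163]
tool_rot: [180.0, 0.1, 10.7]
force: [0.4, -0.5, 0.1]
grip_width: 0.0852
gripper_force: 0.0
```

Call:
{"name": "move_arm", "arguments": {
  "targets": [
    {"slide":[0,0,0],"turn":[0,0,0.2],"jaw":0},
    {"slide":[0,0,0],"turn":[0,0,0.2],"jaw":0},
    {"slide":[0,0,0],"turn":[0,0,0.2],"jaw":0},
    {"slide":[0,0,0],"turn":[0,0,0.2],"jaw":0},
    {"slide":[0,0,0],"turn":[0,0,0.2],"jaw":0}
  ]
}}

```text
t: 33.28
position: [0.4644, 0.026, 0.1163]
tool_rot: [179.9, 0.0, -34.6]
force: [0.3, -0.1, 0.4]
grip_width: 0.0854
gripper_force: 0.0
```

Call:
{"name": "move_arm", "arguments": {
  "targets": [
    {"slide":[0,0,0],"turn":[0,0,0.2],"jaw":0},
    {"slide":[0,0,0],"turn":[0,0,0.2],"jaw":0},
    {"slide":[0,0,0],"turn":[0,0,0.2],"jaw":0},
    {"slide":[0,0,0],"turn":[0,0,0.2],"jaw":0},
    {"slide":[0,0,0],"turn":[0,0,0.08],"jaw":0}
  ]
}}

```text
t: 33.9
position: [0.4644, 0.026, 0.1163]
tool_rot: [179.9, -0.0, -74.1]
force: [0.2, 0.7, -0.8]
grip_width: 0.0855
gripper_force: 0.0
```

```bash
python3 - <<'E'
from h import *
from bench import r
for n in('side','top'):
    f=r.grab_frame(n);pickle.dump(f,open(n+'2.pkl','wb'))
    im=f['image'];cv2.imwrite(f'pics/{n}2.png',im[:,:,::-1])
s=pickle.load(open('side2.pkl','rb'));t=pickle.load(open('top2.pkl','rb'))
a=cv2.resize(s['image'][140:350,230:430],None,fx=2,fy=2);b=cv2.resize(t['image'][140:280,170:370],None,fx=2,fy=2)
c=np.zeros((420,800,3),np.uint8);c[:,:400]=a;c[:280,400:]=b
cv2.imwrite('pics/c2.png',np.clip(c[:,:,::-1].astype(int)*1.5,0,255).astype(np.uint8));print(r.observe()['q'])
E
```

```text
[ 2.75623937e+01  7.25831223e+00 -3.40291208e+01 -5.44661527e-03
 -4.87854492e+01 -1.14559638e+01]
```

View pics/c2.png

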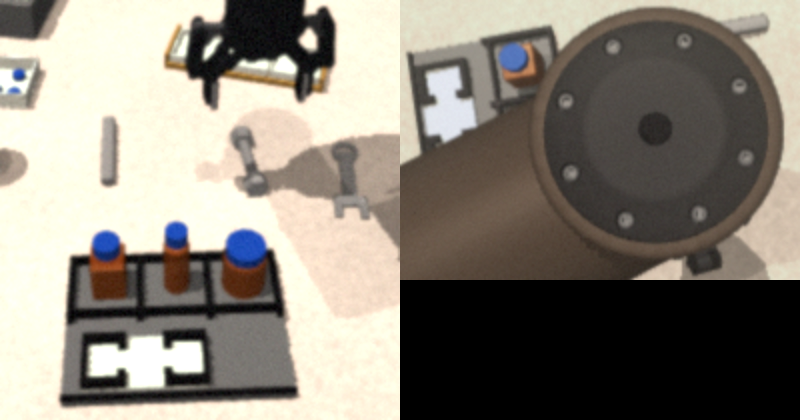

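All three samples stand upright in reverse order, with the square in the far well, the slim vial in the middle and the jar in the near one. The cartridge is free at about (250,160) in the left panel.

Call:
{"name": "move_arm", "arguments": {
  "targets": [
    {"slide":[0.8,0.2,0.5],"turn":[0,0,0],"jaw":0},
    {"slide":[0.8,0.2,0.5],"turn":[0,0,0],"jaw":0},
    {"slide":[0,0,1],"turn":[0,0,0],"jaw":0.3},
    {"slide":[0,0,1],"turn":[0,0,0],"jaw":0.3},
    {"slide":[0,0,1],"turn":[0,0,0],"jaw":0.3}
  ]
}}

```text
t: 34.62
position: [0.4658, -0.007, 0.0356]
tool_rot: [179.9, -0.0, -73.8]
force: [-0.1, 0.3, 0.4]
grip_width: 0.0599
gripper_force: 0.0
```

Call:
{"name": "move_arm", "arguments": {
  "targets": [
    {"slide":[0,0,0.6],"turn":[0,0,0],"jaw":0.3},
    {"slide":[0,0,0.5],"turn":[0,0,0],"jaw":0.3},
    {"slide":[0,0,0.3],"turn":[0,0,0],"jaw":0.3},
    {"slide":[0,0,0.2],"turn":[0,0,0],"jaw":0.3},
    {"slide":[0,0,0],"turn":[0,0,0],"jaw":0.3}
  ]
}}

```text
t: 35.25
position: [0.4663, -0.0056, 0.0049]
tool_rot: [-180.0, -0.0, -73.8]
force: [0.4, -0.2, -0.2]
grip_width: 0.0599
gripper_force: 0.0
```

Call:
{"name": "move_arm", "arguments": {
  "targets": [
    {"slide":[0,0,0],"turn":[0,0,0],"jaw":0.5},
    {"slide":[0,0,0],"turn":[0,0,0],"jaw":0.65},
    {"slide":[0,0,0],"turn":[0,0,0],"jaw":0.75},
    {"slide":[0,0,0],"turn":[0,0,0],"jaw":0.85},
    {"slide":[0,0,0],"turn":[0,0,0],"jaw":1}
  ],
  "force": 60
}}

```text
t: 35.88
position: [0.4665, -0.0056, 0.0053]
tool_rot: [-180.0, -0.0, -73.8]
force: [-0.5, -0.1, 5.0]
grip_width: 0.0113
gripper_force: 58.5
```

Call:
{"name": "move_arm", "arguments": {
  "targets": [
    {"slide":[0,0,0],"turn":[0,0,0],"jaw":1},
    {"slide":[0,0,0],"turn":[0,0,0],"jaw":1},
    {"slide":[0,0,-0.5],"turn":[0,0,0],"jaw":1},
    {"slide":[0,0,-1],"turn":[0,0,0],"jaw":1},
    {"slide":[0,0,-1],"turn":[0,0,0],"jaw":1}
  ]
}}

```text
t: 36.5
position: [0.4661, -0.0058, 0.0558]
tool_rot: [180.0, -0.0, -73.8]
force: [0.5, 0.7, -0.3]
grip_width: 0.0113
gripper_force: 58.7
```

```bash
python3 - <<'E'
from h import *
from bench import r
f=r.grab_frame('side');pickle.dump(f,open('side3.pkl','wb'))
cv2.imwrite('pics/s3.png',np.clip(cv2.resize(f['image'][130:260,280:420],None,fx=4,fy=4,interpolation=cv2.INTER_CUBIC)[:,:,::-1].astype(int)*1.5,0,255).astype(np.uint8));o=r.observe();print(o['grip_width'],o['force'],o['gripper_force'])
E
```

```text
0.01167305811959836 [ 1.23234524 -0.62633291  1.79867667] 58.79110515117645
```

View pics/s3.png

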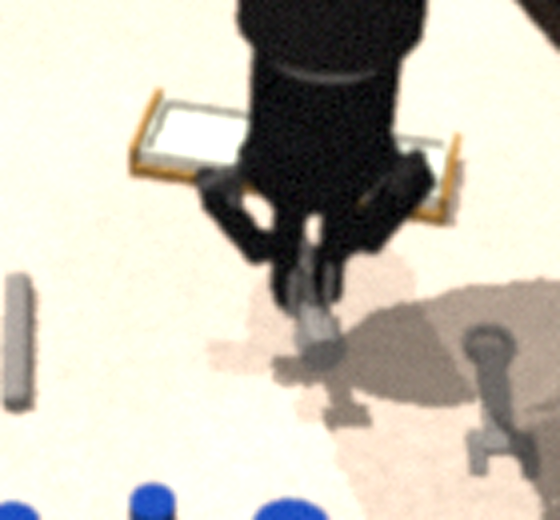

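The cartridge is held level across the fingers, with its near nut at about (325,340) in the crop and its shadow below it.

Call:
{"name": "move_arm", "arguments": {
  "targets": [
    {"slide":[0,0,-0.8],"turn":[0,0,-0.2],"jaw":1},
    {"slide":[0,0,-0.8],"turn":[0,0,-0.2],"jaw":1},
    {"slide":[0,0,-0.8],"turn":[0,0,-0.2],"jaw":1},
    {"slide":[0,0,-0.8],"turn":[0,0,-0.2],"jaw":1},
    {"slide":[0,0,-0.8],"turn":[0,0,-0.2],"jaw":1}
  ]
}}

```text
t: 37.17
position: [0.4659, -0.0058, 0.1357]
tool_rot: [-180.0, 0.0, -28.5]
force: [0.0, -0.3, -1.6]
grip_width: 0.0114
gripper_force: 58.8
```

Call:
{"name": "move_arm", "arguments": {
  "targets": [
    {"slide":[0,0,-0.2],"turn":[0,0,-0.2],"jaw":1},
    {"slide":[0,0,0],"turn":[0,0,-0.2],"jaw":1},
    {"slide":[0,0,0],"turn":[0,0,-0.2],"jaw":1},
    {"slide":[0,0,0],"turn":[0,0,-0.2],"jaw":1},
    {"slide":[0,0,0],"turn":[0,0,-0.08],"jaw":1}
  ]
}}

```text
t: 37.8
position: [0.466, -0.0057, 0.1391]
tool_rot: [-180.0, 0.0, 11.0]
force: [0.2, 0.2, -1.0]
grip_width: 0.0112
gripper_force: 58.8
```

Call:
{"name": "move_arm", "arguments": {
  "targets": [
    {"slide":[0.48,-1,0],"turn":[0,0,0],"jaw":1},
    {"slide":[0.48,-1,0],"turn":[0,0,0],"jaw":1},
    {"slide":[0.48,-1,0],"turn":[0,0,0],"jaw":1},
    {"slide":[0.48,-1,0],"turn":[0,0,0],"jaw":1},
    {"slide":[0.48,-1,0],"turn":[0,0,0],"jaw":1}
  ]
}}

```text
t: 38.42
position: [0.495, 0.1029, 0.1389]
tool_rot: [180.0, 0.0, 10.8]
force: [0.0, 0.3, -0.9]
grip_width: 0.0113
gripper_force: 58.8
```

Call:
{"name": "move_arm", "arguments": {
  "targets": [
    {"slide":[0.48,-1,0],"turn":[0,0,0],"jaw":1},
    {"slide":[0.48,-1,0],"turn":[0,0,0],"jaw":1},
    {"slide":[0.48,-1,0],"turn":[0,0,0],"jaw":1},
    {"slide":[0.48,-1,0],"turn":[0,0,0],"jaw":1},
    {"slide":[0.48,-1,0],"turn":[0,0,0],"jaw":1}
  ]
}}

```text
t: 39.05
position: [0.5235, 0.2102, 0.1389]
tool_rot: [180.0, 0.0, 10.8]
force: [0.1, 1.3, -1.1]
grip_width: 0.0113
gripper_force: 58.8
```

Call:
{"name": "move_arm", "arguments": {
  "targets": [
    {"slide":[0.48,-0.97,0],"turn":[0,0,0],"jaw":1},
    {"slide":[0.48,-0.96,0],"turn":[0,0,0],"jaw":1},
    {"slide":[0.47,-0.96,0],"turn":[0,0,0],"jaw":1},
    {"slide":[0,0,1],"turn":[0,0,0],"jaw":1},
    {"slide":[0,0,1],"turn":[0,0,0],"jaw":1}
  ]
}}

```text
t: 39.67
position: [0.5407, 0.272, 0.0984]
tool_rot: [-180.0, -0.0, 10.8]
force: [-0.0, -0.0, -1.3]
grip_width: 0.0115
gripper_force: 58.8
```

Call:
{"name": "move_arm", "arguments": {
  "targets": [
    {"slide":[0,0,1],"turn":[0,0,0],"jaw":1},
    {"slide":[0,0,1],"turn":[0,0,0],"jaw":1},
    {"slide":[0,0,0.6],"turn":[0,0,0],"jaw":1},
    {"slide":[0,0,0],"turn":[0,0,0],"jaw":1},
    {"slide":[0,0,0],"turn":[0,0,0],"jaw":1}
  ]
}}

```text
t: 40.3
position: [0.5409, 0.2714, 0.0476]
tool_rot: [-180.0, -0.1, 10.8]
force: [-0.1, -0.4, -0.2]
grip_width: 0.0116
gripper_force: 58.8
```

```bash
python3 - <<'E'
from h import *
from bench import r
f=r.grab_frame('side');pickle.dump(f,open('side4.pkl','wb'))
im=f['image'].copy()
big=cv2.resize(im[270:345,250:390],None,fx=5,fy=5,interpolation=cv2.INTER_CUBIC)
cv2.imwrite('pics/s4.png',np.clip(big[:,:,::-1].astype(int)*1.5,0,255).astype(np.uint8))
p=r.observe()['position'];print(p)
a=np.radians(10.8);ex=np.array([np.cos(a),np.sin(a),0])
for e in(-.048,.048): print(e,((proj(f,[p+ex*e+[0,0,.0075]])[0]-[250,270])*5).round(0))
E
```

```text
[0.54089223 0.27139514 0.04776253]
-0.048 [396. 177.]
0.048 [125. 187.]
```

View pics/s4.png

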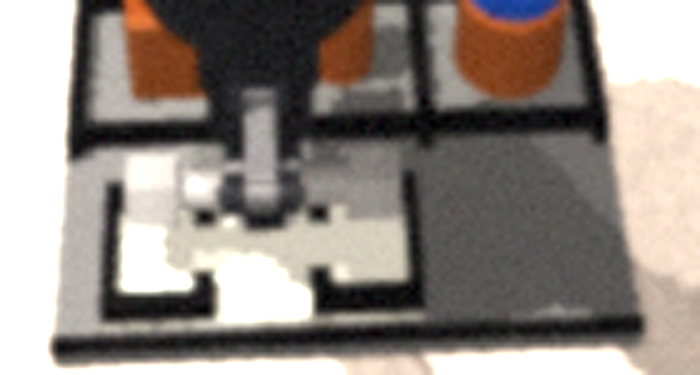

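The cartridge hangs centred over the pocket. Its ends are at crop x 123 and 402, against pocket ends at about 118 and 408.

Call:
{"name": "move_arm", "arguments": {
  "targets": [
    {"slide":[0,-0.05,0.4],"turn":[0,0,0],"jaw":1},
    {"slide":[0,0,0.4],"turn":[0,0,0],"jaw":1},
    {"slide":[0,0,0.3],"turn":[0,0,0],"jaw":1},
    {"slide":[0,0,0.1],"turn":[0,0,0],"jaw":1},
    {"slide":[0,0,0],"turn":[0,0,0],"jaw":1}
  ]
}}

```text
t: 40.98
position: [0.5401, 0.2718, 0.0227]
tool_rot: [180.0, 0.0, 10.8]
force: [-0.1, -0.6, -1.3]
grip_width: 0.0113
gripper_force: 58.8
```

Call:
{"name": "move_arm", "arguments": {
  "targets": [
    {"slide":[0,0,0.1],"turn":[0,0,0],"jaw":1},
    {"slide":[0,0,0.05],"turn":[0,0,0],"jaw":1},
    {"slide":[0,0,0],"turn":[0,0,0],"jaw":1},
    {"slide":[0,0,0],"turn":[0,0,0],"jaw":1},
    {"slide":[0,0,0],"turn":[0,0,0],"jaw":1}
  ]
}}

```text
t: 41.6
position: [0.5402, 0.2719, 0.02]
tool_rot: [-180.0, -0.0, 10.8]
force: [0.4, 0.2, -0.7]
grip_width: 0.0113
gripper_force: 58.8
```

No contact yet, so down by small steps.

Call:
{"name": "move_arm", "arguments": {
  "targets": [
    {"slide":[0,0,0.05],"turn":[0,0,0],"jaw":1},
    {"slide":[0,0,0.04],"turn":[0,0,0],"jaw":1},
    {"slide":[0,0,0],"turn":[0,0,0],"jaw":1},
    {"slide":[0,0,0],"turn":[0,0,0],"jaw":1},
    {"slide":[0,0,0],"turn":[0,0,0],"jaw":1}
  ]
}}

```text
t: 42.22
position: [0.5403, 0.272, 0.0193]
tool_rot: [-180.0, -0.0, 10.8]
force: [-3.7, -0.3, 9.3]
grip_width: 0.0118
gripper_force: 60.1
```

Call:
{"name": "move_arm", "arguments": {
  "targets": [
    {"slide":[0,0,0],"turn":[0,0,0],"jaw":0.75},
    {"slide":[0,0,0],"turn":[0,0,0],"jaw":0.6},
    {"slide":[0,0,0],"turn":[0,0,0],"jaw":0.6},
    {"slide":[0,0,-0.3],"turn":[0,0,0],"jaw":0.6},
    {"slide":[0,0,-0.7],"turn":[0,0,0],"jaw":0.6}
  ]
}}

```text
t: 42.85
position: [0.5399, 0.2716, 0.0382]
tool_rot: [180.0, 0.1, 10.8]
force: [0.6, 0.3, 1.1]
grip_width: 0.0338
gripper_force: 0.0
```

Call:
{"name": "move_arm", "arguments": {
  "targets": [
    {"slide":[0,0,-1],"turn":[0,0,0],"jaw":0.6},
    {"slide":[0,0,-1],"turn":[0,0,0],"jaw":0.6},
    {"slide":[0,0,-1],"turn":[0,0,0],"jaw":0.6},
    {"slide":[0,0,-1],"turn":[0,0,0],"jaw":0.6},
    {"slide":[0,0,-1],"turn":[0,0,0],"jaw":0.6}
  ]
}}

```text
t: 43.48
position: [0.5403, 0.272, 0.14]
tool_rot: [-180.0, -0.1, 10.8]
force: [-0.2, -0.4, -0.2]
grip_width: 0.0346
gripper_force: 0.0
```

Call:
{"name": "move_arm", "arguments": {
  "targets": [
    {"slide":[-0.2,1,-0.5],"turn":[0,0,0],"jaw":0.6},
    {"slide":[-0.2,1,-0.5],"turn":[0,0,0],"jaw":0.6},
    {"slide":[-0.2,1,-0.5],"turn":[0,0,0],"jaw":0.6},
    {"slide":[-0.2,1,0],"turn":[0,0,0],"jaw":0.6},
    {"slide":[-0.2,1,0],"turn":[0,0,0],"jaw":0.6}
  ]
}}

```text
t: 44.1
position: [0.539, 0.1682, 0.1678]
tool_rot: [180.0, 0.0, 10.8]
force: [0.3, -0.5, -0.4]
grip_width: 0.0344
gripper_force: 0.0
```

Call:
{"name": "move_arm", "arguments": {
  "targets": [
    {"slide":[-0.2,1,0],"turn":[0,0,0],"jaw":0.6},
    {"slide":[-0.2,1,0],"turn":[0,0,0],"jaw":0.6},
    {"slide":[-0.2,1,0],"turn":[0,0,0],"jaw":0.6},
    {"slide":[-0.2,1,0],"turn":[0,0,0],"jaw":0.6},
    {"slide":[-0.2,1,0],"turn":[0,0,0],"jaw":0.6}
  ]
}}

```text
t: 44.72
position: [0.5383, 0.0666, 0.1681]
tool_rot: [180.0, 0.0, 10.8]
force: [-1.0, 0.3, -0.7]
grip_width: 0.0345
gripper_force: 0.0
```

```bash
python3 - <<'E'
from h import *
from bench import r
f=r.grab_frame('side')
big=cv2.resize(f['image'][230:345,250:390],None,fx=5,fy=5,interpolation=cv2.INTER_CUBIC)
cv2.imwrite('pics/s5.png',np.clip(big[:,:,::-1].astype(int)*1.5,0,255).astype(np.uint8))
E
```

```text
(no output)
```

View pics/s5.png

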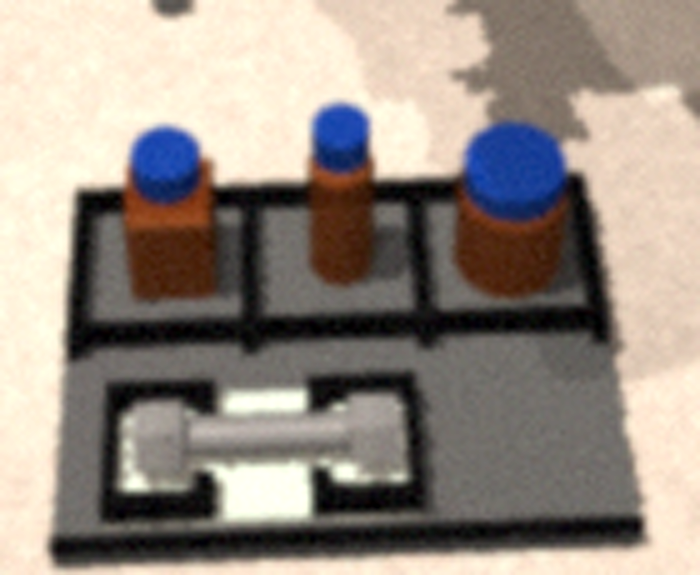

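The cartridge lies flat in the pocket, with its nuts at about (160,440) and (375,435) inside their bays. All three samples stand upright in the right wells.

```bash
python3 -c "
from bench import r
print(r.sign_off())"
```

```text
the job is handed in; nothing more can be done
None
```

The job is done and handed in at about 45 s on the robot's clock: the square bottle is in the far well, the slim vial in the middle and the jar in the near one, all upright, and the guard cartridge lies flat in its cut-out.

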